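# Park the tape roll at the top of its gutter

## Task

Push the roll of clear tape up the orange sloped gutter with your fingertips until it drops into the notch against the stop at the top, so that it cannot roll back, and leave it resting there. Let it roll along in the gutter all the way: do not grip it, lift it or force it hard, and leave the other things on the bench where they are.

Things in the scene. Friction and masses are not known exactly. Their poses are not given: they have to be found in the camera images.
- tape_roll: roll of clear tape, a white cylinder 64 mm in diameter and 60 mm long (cardboard core, bore about 26 mm, 0.11 kg), smooth and slippery outside, loose; it lies on its side across the gutter. Origin: centre of one end face; its own z axis runs along the roll's axis (across the gutter) to the other end face
- roll_center (a point): centre of the tape roll: on its axis, midway along its length (32 mm from the outer surface)
- gutter: orange sloped gutter (open-topped chute) fixed to the bench, 266 mm long, 73 mm wide outside, 65 mm inside. Origin: on the bench under it, near its middle (x=0 of all lengths given); x axis points uphill along it, y across, z up. Side walls, 4 mm thick, stand 16 mm above level floor and ramp, 21 mm above the notch floor; the upper half of the roll is clear above them
- low_lip (a point): middle of the top of the lip across the low end (x=-135 mm, 20 mm above the bench). From here to the ramp foot the floor is level, 12 mm above the bench; the roll starts on it, its centre 44 mm above the bench. Above the lip the gutter is open, so a finger can come down behind the roll
- ramp_foot (a point): foot of the 10 degree ramp, on the floor, mid width (x=-45 mm, 12 mm above the bench)
- ramp_crest (a point): crest of the ramp, on the floor, mid width (x=65 mm, 31.4 mm above the bench). Beyond it the floor steps down 5 mm to the level notch. Once the roll's centre is well past the crest it drops into the notch by itself; let go before, it rolls back down
- notch (a point): where the roll's centre lies when it rests in the notch (x=83 mm along the gutter, 58.4 mm above the bench; notch floor 26.4 mm above the bench); its axes are those of the gutter
- stop_face (a point): top middle of the face of the upright stop at the top end (x=115.5 mm, 68 mm above the bench)
- tweezers_b: bystander: steel tweezers, lying, 130x13x9 mm; origin at the centre of its underside
- flux_jar: bystander: cream jar with a black lid, 49 mm across, 32 mm high; origin at the centre of its underside
- battery_a: bystander: dark grey battery pack, 42x102x37 mm; origin at the centre of its underside
- side_cutters: bystander: side cutters with red handles, lying, 140x49x15 mm; origin at the centre of its underside
- motor_0: bystander: small silver motor, 28 mm across, 25 mm high; origin at the centre of its underside
- motor_1: bystander: small silver motor, 28 mm across, 25 mm high; origin at the centre of its underside
- swab_tub: bystander: clear tub of cotton swabs, 58 mm across, 71 mm high; origin at the centre of its underside

How it is judged:
On the way:
1. the roll rolls up the ramp, resting on the gutter (x of roll_center in the frame of gutter between -0.02 and 0.06 m and contact force between tape_roll and gutter above 0.2 N), for 0.05 s.
At the end, for the whole second after the job is handed in: The roll's centre is within 5 mm of the notch position along the gutter, 6 mm across and 3.5 mm in height, its axis within 0.12 rad of square across the gutter, resting on the gutter and at rest (x of roll_center in the frame of notch between -0.005 and 0.005 m and z of roll_center in the frame of notch between -0.005 and 0.0035 m and y of roll_center in the frame of notch between -0.006 and 0.006 m and angle between the z axis of tape_roll and the y axis of gutter, either way round below 0.12 rad and linear speed of tape_roll below 0.02 m/s and contact force between tape_roll and gutter above 0.2 N); the robot touches nothing.
It fails at once if the roll is lifted off the gutter or leaves it (z of roll_center in the frame of gutter above 0.074 m or (x of roll_center in the frame of gutter below -0.02 m and z of roll_center in the frame of gutter above 0.058 m) or (x of roll_center in the frame of gutter below 0.02 m and z of roll_center in the frame of gutter above 0.066 m) or z of roll_center in the frame of gutter below 0.036 m or y of roll_center in the frame of gutter above 0.012 m or y of roll_center in the frame of gutter below -0.012 m).
It fails at once if the roll is squeezed or forced with more than 32 N (contact force between the fingers and tape_roll above 32 N).
It fails at once if a bystander is pushed more than 25 mm (distance of any of tweezers_b, flux_jar, battery_a from where it was at the start of the episode above 0.025 m).
It also fails if it takes over 48 s, if anything falls off the work surface, if the arm or the gripper's body presses on something with over 40 N, if the wrist force passes 120 N, or if a joint passes its speed limit or range.

## Robot

A 6-joint arm with a two-finger parallel gripper is mounted at the origin on a cart in front of the work surface, level with it; the furniture and walls round the work are solid. World frame = base frame: x ahead of the robot, y to its left, z up, the work surface at z = 0. Lengths are in m, angles in rad, forces in N, time in s.
With the tool pointing down it reaches from about 0.25 to 0.775 m from the base axis. Payload 4 kg.
Tool frame: the origin (TCP) lies at the very end of the fingers, on their centre line; the grasp point (between the pads) lies 19 mm behind it (robot.hold_point_z is the distance from the TCP to the grasp point, in m); z points along the fingers, y is the line along which they close (so a half turn about z gives the same grasp; the last joint's range is limited). The gripper opens to 94 mm and grips with 3 to 60 N. Pads are 16 mm wide; open, the fingers measure 119 mm over their backs; the gripper's body (75 mm by 177 mm) begins 78 mm behind the grasp point.
Start: joints at [-1.213, 0.087, 1.371, -0, 1.684, -0.103], TCP at [0.245, -0.493, 0.206] pointing down, gripper open.
Joint ranges: [-3.1, 3.1], [-0.76, 2.03], [0.27, 2.55], [-1.08, 4.22], [0.17, 2.65], [-2.57, 2.57]. Speed limits (rad/s): [2.79, 2.79, 3.14, 3.14, 3.14, 3.14].

## Interface

Orientations are given as [roll, pitch, yaw] about the fixed x, y, z axes, in that order (R = Rz(yaw) Ry(pitch) Rx(roll)).
In Python, from bench import robot gives the robot as it stands.
- The arm moves only by the tool carry_out, never from a script. Its argument "steps" is a list of rows, each a list of 3 entries, a list of its own where there are three numbers: the shift along the tool's x, y, z in m, then the turn about the tool's z in units of 10 degrees (1.0 is 10 degrees), then the closure, from -1 (fully open) to 1 (shut). In form: [[[tx, ty, tz], roll, jaw], ...]. A call has 1 to 10 rows; each row is the pose to reach, as a shift and turn from the pose commanded when the call began, along the tool's axes at that moment; what a row does not reach only later rows make up. A row lasts 1/8 s, in which the tool goes at most 62.5 mm and 10.7 degrees, less where a joint would pass 70% of its speed; a pose out of reach is approached as far as the arm can. A call with a gripper value outside its range is refused whole. The fingers move at their own pace and stop on an object; the grip force is fixed at half the most. Time passes only in rows, so rows that repeat a pose let the fingers close. It gives the time, the measured TCP pose, the force, the opening and the grip force at its end, in the units of the state.
- robot.get_obs(): the state, without advancing time (a new reading comes with each control period).
- robot.snapshot(name): name is "scene" or "top"; returns a dict with "image" (384x512x3 uint8, red, green, blue), "z_map" (384x512 float32, m along the optical axis (not along the pixel's ray), 0 where there is no reading), "mtx" (3x3 intrinsics, pixels), "D" ([k1, k2, p1, p2, k3] as OpenCV has them; the pictures are not rectified), "R" (3x3) and "t" (3): a world point X has camera coordinates R X + t. Camera axes: x right, y down, z forward; pixel columns grow to the right and rows downward; lengths in m; the calibration is good to about 2 mm. A picture is of the moment at which its call begins.
- robot.close_job(): hands the job in; it is judged then, once.
The state is a dict: "time": time; "joint_positions": joint angles; "qvel": joint speeds; "joint_torque": joint torques, N m; "tool_pos": TCP position; "ee_rot": TCP orientation; "wrist_force": force on the tool from outside, world axes, zero at the start; "wrist_torque": the same for the moment, N m; "width": finger opening in m; "finger_force": force on a finger pad.
Only numpy, scipy, OpenCV 4.12 (cv2) and the standard library are available. Lean on these libraries where they do the work, as an engineer would, in place of code of your own. Each camera call takes 0.05 s, during which the arm holds its last target. There are 200 camera calls.

## Working session

There is one attempt and no reset: what is moved stays moved. The work goes in short steps, Python scripts to look and compute and a tool call to move; the robot and the scene stay as the last step left them, time stands still between calls to the robot, and variables do not carry over. Pictures are saved under pics/ and viewed, at most 10 in all, crops included, and the job is handed in when it is done.

Besides the shell and the picture viewer there is one more tool, called after ">>>" by a JSON object that holds its "method" and its "body". carry_out: Moves the arm, as the interface text tells. Its arguments: {"type":"object","properties":{"steps":{"type":"array","items":{"type":"array"}}},"required":["steps"]}

```bash
mkdir -p pics
cat > h.py <<'E'
import numpy as np, cv2
from bench import robot
def cloud(s):
    h,w=s["z_map"].shape
    u,v=np.meshgrid(np.arange(w),np.arange(h))
    p=cv2.undistortPoints(np.stack([u,v],-1).reshape(-1,1,2).astype(np.float32),s["mtx"],s["D"]).reshape(h,w,2)
    z=s["z_map"][...,None]
    c=np.concatenate([p*z,z],-1)
    return (c-s["t"])@s["R"]
E
python3 - <<'E'
from h import *
a=robot.snapshot("top")
np.save("top.npy",cloud(a).astype(np.float32)); np.save("topi.npy",a["image"])
b=robot.snapshot("scene")
cv2.imwrite("pics/a.png",a["image"][...,::-1]); cv2.imwrite("pics/b.png",b["image"][...,::-1])
P=cloud(a); im=a["image"].astype(int)
hsv=cv2.cvtColor(a["image"],cv2.COLOR_RGB2HSV)
m=(hsv[...,0]>4)&(hsv[...,0]<22)&(hsv[...,1]>140)&(hsv[...,2]>90)&(a["z_map"]>0)&(P[...,2]>0.005)
m=m.astype(np.uint8);n,l,st,_=cv2.connectedComponentsWithStats(m)
for i in range(1,n):
    if st[i,4]>60:
        q=P[l==i]; r=cv2.minAreaRect(q[:,:2].astype(np.float32)*1000); print(st[i],q.mean(0).round(3),r,q[:,2].max())
print(robot.get_obs())
E
```

```text
[485 141  26   8  78] [ 0.717 -0.994  0.029] ((715.8406372070312, -997.9171752929688), (81.87564086914062, 10.604814529418945), 78.02608489990234) 0.038930731366568216
[130 145  32  49 197] [ 0.642 -0.008  0.034] ((644.6937866210938, -7.762809753417969), (23.65172004699707, 152.39071655273438), 58.14297103881836) 0.047114587557213365
[265 163  16  25  63] [ 0.627 -0.358  0.031] ((625.8685913085938, -359.7214050292969), (77.04084014892578, 7.439062595367432), 30.116634368896484) 0.037661506175704844
[ 195  200  104   54 2171] [ 0.503 -0.301  0.027] ((486.2584533691406, -281.1251220703125), (267.1833190917969, 125.83663940429688), 82.0848159790039) 0.07307977320131746
[116 202  19  21  72] [0.525 0.038 0.036] ((521.8367919921875, 35.58073043823242), (72.4621810913086, 9.208525657653809), 43.24319076538086) 0.04122171506159049
{'time': 0.1, 'joint_positions': array([-1.21309535e+00,  8.78658119e-02,  1.37211946e+00, -2.95284709e-05,
        1.68360596e+00, -1.03094056e-01]), 'qvel': array([ 0.00023162, -0.00194158, -0.00412652, -0.00116021, -0.00028323,
       -0.00294593]), 'joint_torque': array([ 2.65979375e-03, -3.41252339e+01, -3.03301156e+01,  7.20659201e-02,
        3.04878491e-02, -8.89058674e-05]), 'tool_pos': array([ 0.24437406, -0.49216179,  0.2044213 ]), 'ee_rot': array([-3.13960167e+00, -1.76484538e-04,  4.60791566e-01]), 'wrist_force': array([-0.28816272, -0.08299087,  1.07925542]), 'wrist_torque': array([-0.03649063,  0.04033526, -0.04894201]), 'finger_force': 0.0, 'width': 0.0941153196329322}
```

View pics/a.png

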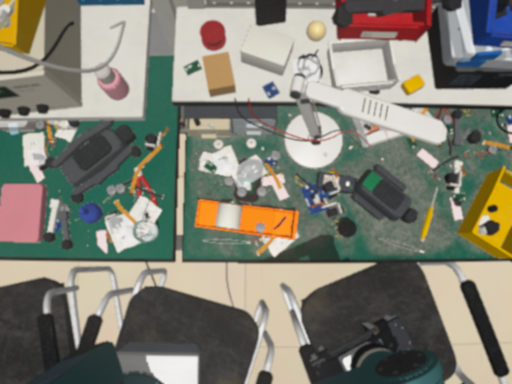

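View pics/b.png

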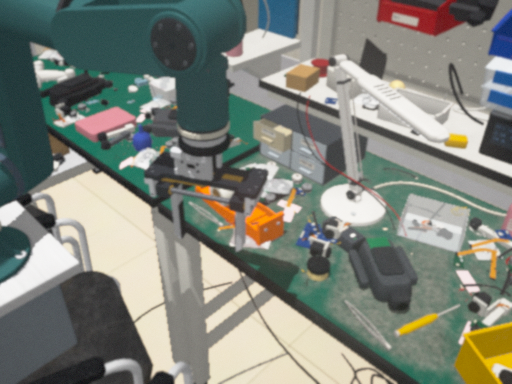

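Top view: the gutter spans about (195,200) to (298,238), with the white roll at about (228,216) towards its left end. Next I'll fit its axis and height profile.

Run:
```python
from h import *
P=np.load("top.npy");im=np.load("topi.npy")
hsv=cv2.cvtColor(im,cv2.COLOR_RGB2HSV)
m=(hsv[...,0]>4)&(hsv[...,0]<22)&(hsv[...,1]>140)&(hsv[...,2]>90)&(P[...,2]>0.008)&(P[...,2]<.09)
roi=np.zeros_like(m);roi[195:242,190:302]=1
q=P[(m&roi)]
q=q[(q[:,1]<-.12)]
n,l,st,_=cv2.connectedComponentsWithStats((m&roi).astype(np.uint8)); k=1+st[1:,4].argmax(); q=P[l==k]
# fill with roll: whole footprint; project along candidate angles, choose min width
best=[]
for a in np.radians(np.arange(-130,-50,.25)):
    d=np.array([np.cos(a),np.sin(a)]);e=np.array([-d[1],d[0]])
    s=q[:,:2]@e; best.append((np.percentile(s,98.5)-np.percentile(s,1.5),a))
w,a=min(best);d=np.array([np.cos(a),np.sin(a)]);e=np.array([-d[1],d[0]])
print("w",w,"ang",np.degrees(a))
s=q[:,:2]@d;t=q[:,:2]@e
print("along",np.percentile(s,[0,.5,1,99,99.5,100]).round(4),"across",np.percentile(t,[0,1,2,98,99,100]).round(4))
s0=(np.percentile(s,.5)+np.percentile(s,99.5))/2;t0=(np.percentile(t,1)+np.percentile(t,99))/2
A=P[195:242,190:302].reshape(-1,3);C=im[195:242,190:302].reshape(-1,3)
S=A[:,:2]@d-s0;T=A[:,:2]@e-t0
print("center",s0*d+t0*e)
for x in np.arange(-.145,.15,.01):
    k=(abs(S-x)<.005)&(abs(T)<.02); 
    if k.any(): print(round(x,3),np.median(A[k,2]).round(4),A[k,2].max().round(4),np.median(C[k],0))
k=(A[:,2]>.045)&(abs(T)<.045)&(C.min(1)>120)
print("roll s",np.percentile(S[k],[2,50,98]),"t",np.percentile(T[k],[2,50,98]),"z",A[k,2].max(),k.sum())
# tall stuff around
H=P[(P[...,2]>.06)&(P[...,0]>.25)&(P[...,0]<.75)&(P[...,1]>-.6)&(P[...,1]<0)]
g=np.zeros((10,12))
for p in H: i=int((p[0]-.25)/.05);j=int((p[1]+.6)/.05);g[i,j]=max(g[i,j],p[2])
print("max z rows x from .25, cols y from -.6");print(g.round(2))
cv2.imwrite("pics/c.png",cv2.resize(im[180:260,170:320],None,fx=5,fy=5,interpolation=cv2.INTER_CUBIC)[...,::-1])
```

```text
w 0.07132926141020879 ang -97.25
along [0.0875 0.0885 0.0895 0.349  0.3501 0.3516] across [0.4886 0.5014 0.502  0.5727 0.5735 0.578 ]
center [ 0.50544897 -0.28537686]
-0.145 0.0023 0.0067 [ 66.  104.5  87. ]
-0.135 0.0033 0.023 [193.  120.5  69.5]
-0.125 0.0141 0.0226 [248. 141.  30.]
-0.115 0.0129 0.0172 [252. 149.  31.]
-0.105 0.0122 0.0173 [252. 150.  32.]
-0.095 0.0121 0.0164 [252. 150.  32.]
-0.085 0.012 0.0163 [252. 150.  38.]
-0.075 0.0566 0.0658 [195.5 166.  148.5]
-0.065 0.069 0.0745 [205.5 201.  188. ]
-0.055 0.0746 0.0791 [224. 221. 208.]
-0.045 0.0768 0.0799 [230. 227. 217.]
-0.035 0.0753 0.0789 [227. 223. 212.]
-0.025 0.0701 0.0748 [212. 208. 194.]
-0.015 0.0574 0.0666 [194.  153.5 136. ]
-0.005 0.0186 0.0215 [250. 142.  26.]
0.005 0.0204 0.0231 [250.  142.5  27. ]
0.015 0.0223 0.0274 [250. 143.  27.]
0.025 0.0234 0.0288 [250. 142.  28.]
0.035 0.0272 0.0369 [250. 142.  43.]
0.045 0.0288 0.0375 [250. 143.  46.]
0.055 0.0302 0.0347 [250. 143.  27.]
0.065 0.0306 0.0338 [251. 144.  27.]
0.075 0.0284 0.0348 [249. 143.  33.]
0.085 0.027 0.0331 [252. 147.  38.]
0.095 0.0284 0.0
[... 280 characters left out ...]
  0.02983229] z 0.07992186 579
max z rows x from .25, cols y from -.6
[[0.35 0.59 0.6  0.59 0.53 0.   0.   0.   0.   0.   0.   0.  ]
 [0.35 0.59 0.6  0.   0.   0.   0.   0.   0.   0.   0.   0.  ]
 [0.   0.   0.   0.   0.   0.   0.   0.   0.   0.   0.   0.  ]
 [0.   0.   0.   0.   0.   0.   1.   0.   0.   0.   0.   0.  ]
 [0.   0.   0.   0.07 0.   0.   0.08 0.08 0.   0.   0.   0.07]
 [0.   0.   0.   0.07 0.   0.   0.08 0.08 0.   0.   0.   0.  ]
 [0.   0.   0.   0.   0.   0.   0.   0.   0.   0.   0.   0.  ]
 [0.33 0.   0.   0.   0.   0.   0.   0.   0.   0.   0.69 0.  ]
 [0.34 0.35 0.36 0.36 0.   0.   0.   0.   0.   0.   0.58 0.27]
 [0.34 0.35 0.36 0.37 0.37 0.24 0.24 0.24 0.24 0.24 0.52 0.37]]
```

View pics/c.png

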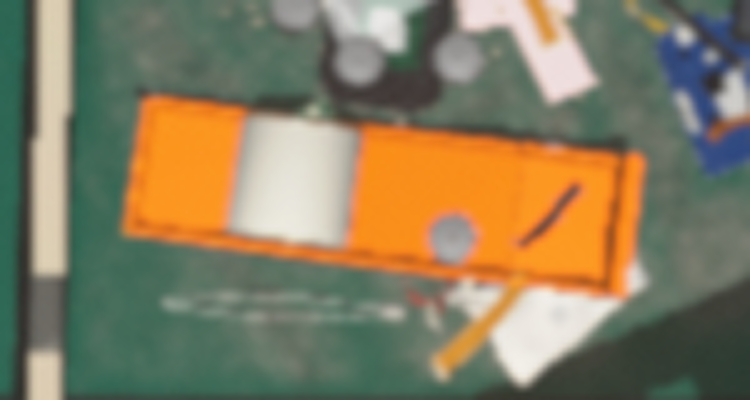

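The crop shows the roll at (295,180) with the stop at the right end. There is also a grey disc at (452,237) and a dark sliver at (550,215) inside the gutter, so I'll check whether these have any height. I'll also pull the arm out of the scene camera's way.

Run:
```python
from h import *
P=np.load("top.npy");im=np.load("topi.npy")
np.set_printoptions(linewidth=220)
print((P[218:240,250:292,2]*1000).astype(int))
print(P[227,260])
b=robot.snapshot("scene"); Q=cloud(b)
c=np.array([.505,-.285,.03]);
R,_=cv2.Rodrigues(b["R"]); uv,_=cv2.projectPoints(np.array([[.505,-.285,.03],[.49,-.41,.03],[.52,-.15,.03],P[227,260]]),R,b["t"],b["mtx"],b["D"]);print(uv.reshape(-1,2))
```

```text
[[  18   20   21   24   25   24   24   25   26   21   27   25   26   26   29   31   28   29   30   28   28   33   30   31   26   28   29   27   28   27   28   26   27   31   30   33   28   25   28   29   29   27]
 [  19   23   22   23   23   20   25   24   26   24   25   28   28   25   24   27   25   24   29   26   31   30   31   34   23   25   25   26   26   23   26   28   30   28   31   29   27   25   28   26   27   25]
 [  22   21   23   24   22   23   25   20   25   27   26   26   28   25   29   27   32   27   30   28   29   33   30   33   26   26   26   26   25   24   27   28   28   28   29   27   26   24   27   25   25   29]
 [  19   23   22   24   20   21   21   26   24   26   26   25   25   25   25   26   28   28   29   29   27   29   30   31   29   25   26   26   22   27   28   30   29   30   24   26   29   25   27   28   26   22]
 [  22   24   24   21   18   22   25   25   23   23   28   29   28   28   32   29   31   27   30   30   30   31   31   32   31   26   26   28   27   25   31   29   33   28   30   25   27   30   28   25   25   25]
 [  20   19   25   24   21   21   2
[... 3041 characters left out ...]
 9    8    9    9   28   27   28   32   47   48   49   47   50   45   49   45   50   50   47   47   27   30   25   42]
 [   3    4   23    2    3    0    0    3    0    1   25    8    8    7   16   18   12   10   12    9   10   30   29   31   28    9    9   11   10   11   10   19   30   43   47   48   50   49   50   46   49   48]
 [   7    0   19   24    4    0    2    2   18   21   16   15   13    7   10   12   11   10    8   10   29   28   27   27   29    9   10   11    8    9   11    8   10   10   13   12   11    9   15   31   40   51]]
[ 0.484581   -0.3238795   0.03566726]
[[237.63444242 205.52932072]
 [271.40961024 231.87646022]
 [205.6066761  180.99395519]
 [242.91016716 214.39522775]]
```

>>> {"method": "carry_out", "body": {"steps": [[[-0.06,0,-0.06],0,1],[[-0.1,0,-0.12],0,1],[[-0.1,0,-0.14],0,1],[[-0.1,0,-0.14],0,1],[[-0.1,0,-0.14],0,1]]}}

```text
time: 0.78
tool_pos: [0.1551, -0.5369, 0.3443]
ee_rot: [-3.14, -0.001, 0.461]
wrist_force: [-0.1, 0.7, -0.8]
width: 0.0478
finger_force: 0.0
```

Run:
```python
from h import *
b=robot.snapshot("scene");np.save("sc.npy",cloud(b));np.save("sci.npy",b["image"])
cv2.imwrite("pics/d.png",cv2.resize(b["image"][150:280,170:330],None,fx=4.5,fy=4.5,interpolation=cv2.INTER_CUBIC)[...,::-1])
```

```text
(no output)
```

View pics/d.png

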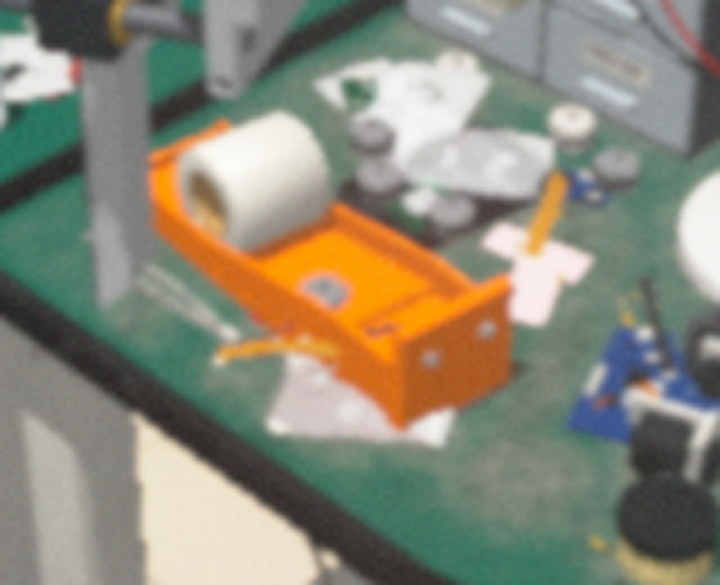

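The disc and sliver sit level in the sloped floor, so they look like scenery clutter poking through the gutter. I'll push gently and watch for any effect. First, move above the low end and turn the tool square to the gutter.

>>> {"method": "carry_out", "body": {"steps": [[[0.06,-0.019,0.02],-1,0.6],[[0.12,-0.038,0.04],-2,0.6],[[0.18,-0.057,0.06],-3,0.6],[[0.24,-0.076,0.09],-4,0.6],[[0.29,-0.092,0.12],-5,0.6],[[0.34,-0.108,0.15],-5.63,0.6],[[0.4,-0.126,0.17],-5.63,0.6],[[0.45,-0.142,0.18],-5.63,0.6],[[0.481,-0.152,0.19],-5.63,0.6],[[0.481,-0.152,0.194],-5.63,0.6]]}}

```text
time: 2.08
tool_pos: [0.518, -0.1834, 0.1478]
ee_rot: [-3.136, -0.002, 1.449]
wrist_force: [-0.8, 0.4, 1.1]
width: 0.0191
finger_force: 0.0
```

>>> {"method": "carry_out", "body": {"steps": [[[0,0,0],0,0.6],[[0,0,0],0,0.6]]}}

```text
time: 2.33
tool_pos: [0.5175, -0.1879, 0.1516]
ee_rot: [-3.141, 0.0, 1.442]
wrist_force: [-0.3, -0.4, 0.7]
width: 0.0189
finger_force: 0.0
```

>>> {"method": "carry_out", "body": {"steps": [[[0,0,0.04],0,0.6],[[0,0,0.08],0,0.6],[[0,0,0.105],0,0.6],[[0,0,0.118],0,0.6],[[0,0,0.118],0,0.6],[[-0.005,0,0.118],0,0.6],[[-0.009,0,0.118],0,0.6],[[-0.013,0,0.118],0,0.6],[[-0.017,0,0.118],0,0.6],[[-0.02,0,0.118],0,0.6]]}}

```text
time: 3.58
tool_pos: [0.5157, -0.2071, 0.0336]
ee_rot: [3.141, -0.0, 1.443]
wrist_force: [0.6, 0.7, -0.3]
width: 0.0188
finger_force: 0.3
```

```bash
cat >> h.py <<'E'
a=np.radians(-97.25);d=np.array([np.cos(a),np.sin(a)]);e=np.array([-d[1],d[0]]);O=np.array([.5049,-.2894])
def look(f=None):
    s=robot.snapshot("top");P=cloud(s)[195:242,190:302].reshape(-1,3);C=s["image"][195:242,190:302].reshape(-1,3)
    x=(P[:,:2]-O)@d;y=(P[:,:2]-O)@e
    k=(P[:,2]>.042)&(P[:,2]<.105)&(abs(y)<.034)&(C.min(1)>110)&(x<.108)
    for n,kk in (("y<0",k&(y<-.005)),("y>0",k&(y>.005))):
        p=np.c_[x,P[:,2]][kk]
        if len(p)<10: print(n,"few");continue
        from scipy.optimize import least_squares
        r=least_squares(lambda c:np.hypot(p[:,0]-c[0],p[:,1]-c[1])-.032,[np.median(p[:,0]),np.percentile(p[:,1],95)-.032],loss="soft_l1",f_scale=.003).x
        print(n,len(p),"roll x,z",r.round(4),"xrange",np.percentile(p[:,0],[2,98]).round(3))
    print("y range",np.percentile(y[k],[1,99]).round(4))
    o=robot.get_obs();t=np.array(o["tool_pos"]);print("tcp x,y,z",((t[:2]-O)@d).round(4),((t[:2]-O)@e).round(4),t[2].round(4),"F",np.round(o["wrist_force"],1),o["time"])
    if f: cv2.imwrite("pics/"+f,cv2.resize(s["image"][180:260,170:320],None,fx=5,fy=5,interpolation=cv2.INTER_CUBIC)[...,::-1])
E
python3 -c "
from h import *
look()"
```

```text
y<0 157 roll x,z [-0.038   0.0452] xrange [-0.049 -0.008]
y>0 107 roll x,z [-0.0385  0.0457] xrange [-0.034 -0.008]
y range [-0.0293  0.0297]
tcp x,y,z -0.0826 0.0003 0.0335 F [ 0.3 -0.1 -0.4] 3.625
```

>>> {"method": "carry_out", "body": {"steps": [[[-0.004,0,-0.0007],0,0.6],[[-0.008,0,-0.0014],0,0.6],[[-0.012,0,-0.0021],0,0.6],[[-0.016,0,-0.0028],0,0.6],[[-0.02,0,-0.0035],0,0.6],[[-0.024,0,-0.0042],0,0.6],[[-0.028,0,-0.005],0,0.6],[[-0.032,0,-0.0056],0,0.6],[[-0.036,0,-0.0063],0,0.6],[[-0.038,0,-0.0067],0,0.6]]}}

```text
time: 4.88
tool_pos: [0.5109, -0.2449, 0.0403]
ee_rot: [3.142, 0.0, 1.443]
wrist_force: [-0.2, 0.8, -0.2]
width: 0.0188
finger_force: 0.5
```

```bash
python3 -c "
from h import *
look()"
```

```text
y<0 94 roll x,z [-0.0012  0.0519] xrange [0.006 0.03 ]
y>0 26 roll x,z [-0.0006  0.0532] xrange [0.02 0.03]
y range [-0.0297  0.0223]
tcp x,y,z -0.0447 0.0003 0.0403 F [ 0.3  0.1 -0.5] 4.925
```

>>> {"method": "carry_out", "body": {"steps": [[[-0.004,0,-0.0007],0,0.6],[[-0.008,0,-0.0014],0,0.6],[[-0.012,0,-0.0021],0,0.6],[[-0.015,0,-0.0026],0,0.6],[[-0.018,0,-0.0032],0,0.6]]}}

```text
time: 5.55
tool_pos: [0.5085, -0.2627, 0.0434]
ee_rot: [-3.142, 0.0, 1.443]
wrist_force: [0.6, -0.4, 0.5]
width: 0.0189
finger_force: 0.5
```

```bash
python3 -c "
from h import *
look('e.png')"
```

```text
y<0 57 roll x,z [0.0149 0.0579] xrange [0.031 0.048]
y>0 few
y range [-0.03    0.0026]
tcp x,y,z -0.0265 0.0003 0.0435 F [ 0.4  0.3 -0.1] 5.6
```

View pics/e.png

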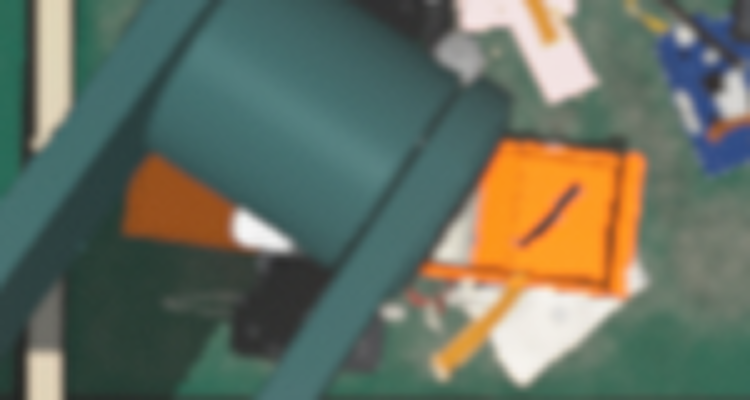

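The roll's leading edge is at about (480,215). It passed over the disc with no tilt and no force, so the disc is only scenery. Keep pushing up to the crest.

>>> {"method": "carry_out", "body": {"steps": [[[-0.004,0,-0.0007],0,0.6],[[-0.008,0,-0.0014],0,0.6],[[-0.012,0,-0.0021],0,0.6],[[-0.016,0,-0.0028],0,0.6],[[-0.02,0,-0.0035],0,0.6],[[-0.024,0,-0.0042],0,0.6],[[-0.028,0,-0.005],0,0.6],[[-0.032,0,-0.0056],0,0.6],[[-0.036,0,-0.0063],0,0.6],[[-0.04,0,-0.007],0,0.6]]}}

```text
time: 6.85
tool_pos: [0.5035, -0.3024, 0.0504]
ee_rot: [3.142, 0.0, 1.443]
wrist_force: [0.0, 1.4, 0.5]
width: 0.0185
finger_force: 0.5
```

>>> {"method": "carry_out", "body": {"steps": [[[-0.003,0,-0.0005],0,0.6],[[-0.006,0,-0.001],0,0.6],[[-0.009,0,-0.0015],0,0.6],[[-0.012,0,-0.0015],0,0.6],[[-0.014,0,-0.0015],0,0.6],[[-0.016,0,-0.0015],0,0.6],[[-0.018,0,-0.0015],0,0.6],[[-0.018,0,-0.0015],0,0.6]]}}

```text
time: 7.85
tool_pos: [0.5012, -0.3201, 0.0518]
ee_rot: [-3.142, 0.0, 1.443]
wrist_force: [-0.2, 0.6, -0.3]
width: 0.0187
finger_force: 0.0
```

```bash
python3 -c "
from h import *
look('f.png')
b=robot.snapshot('scene')
cv2.imwrite('pics/g.png',cv2.resize(b['image'][150:280,170:330],None,fx=4.5,fy=4.5,interpolation=cv2.INTER_CUBIC)[...,::-1])"
```

```text
y<0 few
y>0 fewTraceback (most recent call last):
  File "<string>", line 3, in <module>
    look('f.png')
    ~~~~^^^^^^^^^
  File "h.py", line 21, in look
    print("y range",np.percentile(y[k],[1,99]).round(4))
                    ~~~~~~~~~~~~~^^^^^^^^^^^^^
    return _quantile_unchecked(
        a, q, axis, out, overwrite_input, method, keepdims, weights)
    return _ureduce(a,
                    func=_quantile_ureduce_func,
    ...<5 lines>...
                    overwrite_input=overwrite_input,
                    method=method)
    r = func(a, **kwargs)
    result = _quantile(arr,
                       quantiles=q,
    ...<2 lines>...
                       out=out,
                       weights=wgt)
    slices_having_nans = np.isnan(arr[-1, ...])
                                  ~~~^^^^^^^^^
IndexError: index -1 is out of bounds for axis 0 with size 0
```

```bash
python3 -c "
from h import *
b=robot.snapshot('scene')
cv2.imwrite('pics/g.png',cv2.resize(b['image'][150:280,170:330],None,fx=4.5,fy=4.5,interpolation=cv2.INTER_CUBIC)[...,::-1])"
```

```text
(no output)
```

View pics/g.png

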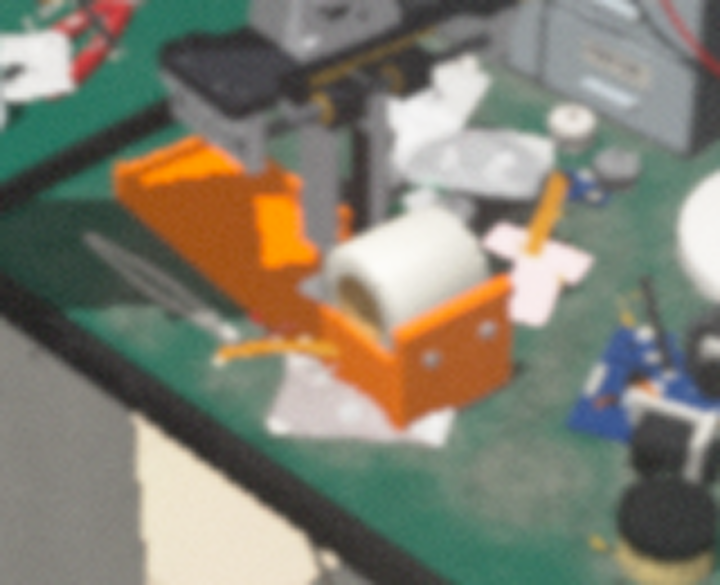

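The roll at (420,270) lies against the stop in the notch and is clear of the fingers. Back off along the gutter, then lift straight up and away.

>>> {"method": "carry_out", "body": {"steps": [[[0.01,0,0],0,0.6],[[0.02,0,0],0,0.6],[[0.02,0,-0.04],0,0.6],[[0.02,0,-0.09],0,0.6],[[0.05,-0.02,-0.13],0,0.6],[[0.09,-0.06,-0.15],0,0.6],[[0.13,-0.11,-0.15],0,0.6],[[0.15,-0.15,-0.15],0,0.6],[[0.15,-0.15,-0.15],0,0.6]]}}

```text
time: 9.07
tool_pos: [0.3699, -0.1501, 0.2024]
ee_rot: [3.14, 0.001, 1.445]
wrist_force: [0.6, -0.2, 0.1]
width: 0.0186
finger_force: 0.0
```

```bash
python3 -c "
from h import *
look('h.png')"
```

```text
y<0 237 roll x,z [0.0873 0.0592] xrange [0.056 0.107]
y>0 211 roll x,z [0.0867 0.0594] xrange [0.055 0.107]
y range [-0.0312  0.0329]
tcp x,y,z -0.1202 -0.1501 0.2024 F [-0.3  0.4  0.7] 9.125
```

View pics/h.png

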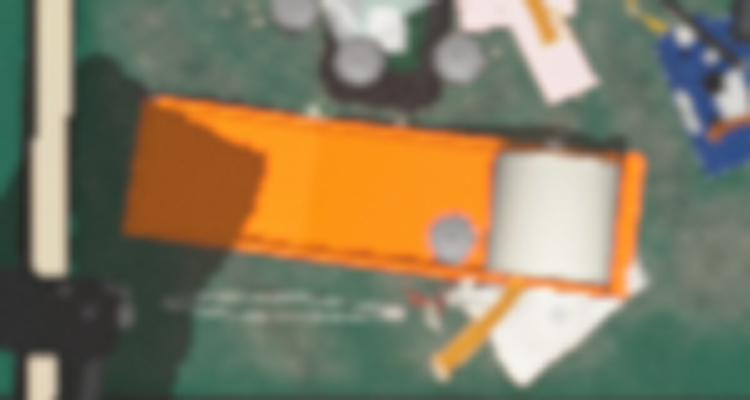

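The roll at (555,218) sits square in the notch against the stop, at z about 59 mm, and the arm is clear. The disc hasn't moved. Handing in.

```bash
python3 -c "
from bench import robot
print(robot.close_job())"
```

```text
the job is handed in; nothing more can be done
None
```

The tape roll was pushed up the ramp, never gripped or lifted, and now rests square in the notch against the stop; the arm is clear and I handed the job in at about 9 s, though no verdict came back.

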